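# Prop the parcel hatch open on its swing-out stay

### The arm

A 6-joint arm with a two-finger parallel gripper is mounted at the origin on the work surface. World frame = base frame: x ahead of the robot, y to its left, z up, the work surface at z = 0. Lengths are in m, angles in rad, forces in N, time in s.
With the tool pointing down it reaches from about 0.35 to 0.775 m from the base axis. Payload 7.3 kg.
Tool frame: the origin (TCP) lies between the finger pads; the fingertips stand 14 mm ahead of it and the grasp point (between the pads) lies 5 mm behind it; z points along the fingers, y is the line along which they close (so a half turn about z gives the same grasp; the last joint's range is limited). The gripper opens to 92 mm and grips with 3 to 60 N. Pads are 19 mm wide; open, the fingers measure 130 mm over their backs; the gripper's body (75 mm by 190 mm) begins 47 mm behind the grasp point.
Start: joints at [1.131, 0.342, 1.524, -0, 1.275, -0.146], TCP at [0.152, 0.503, 0.241] pointing down, gripper open.
Joint ranges: [-2.53, 2.53], [-0.77, 2.02], [0.04, 2.7], [-1, 4.14], [0.28, 2.66], [-3.11, 3.11]. Speed limits (rad/s): [2.57, 2.57, 3.14, 3.14, 3.14, 3.14].

### API

Orientations are given as [roll, pitch, yaw] about the fixed x, y, z axes, in that order (R = Rz(yaw) Ry(pitch) Rx(roll)).
In Python, from cell import robot, eyes gives the robot as it stands. The module is installed in compiled form; this text tells all that it offers.
- The arm moves only by the shell command python3 -m handwheel 'ROWS' [FORCE]. ROWS is JSON, one flat list of numbers, 5 for each row, row after row: the shift along the world's x, y, z in mm, then the turn about the world's z in rad, then the opening, from 0 (shut) to 1 (fully open). In form: [x, y, z, spin, jaw, x, y, z, spin, jaw, ...]. A call has 1 to 8 rows; each row shifts and turns the commanded pose from where the row before left it; what a row does not reach is not made up. A row lasts 1/10 s, in which the tool goes at most 50 mm and 8.59 degrees, less where a joint would pass 70% of its speed; a pose out of reach is approached as far as the arm can. A call with a gripper value outside its range is refused whole. The fingers move at their own pace and stop on an object; FORCE is the grip in N (left out, the last holds). Time passes only in rows, so rows that do not move let the fingers close. It gives the time, the measured TCP pose, the force, the opening and the grip force at its end, in the units of the state.
- robot.observe(): the state, without advancing time (a new reading comes with each control period).
- eyes.read_camera(name): name is "scene" or "top" or "wrist"; returns (picture, depth): 480x640x3 uint8, blue, green, red; 480x640 float32, m along the optical axis (not along the pixel's ray), 0 where there is no reading.
- eyes.calibration(name): a dict with "fx", "fy", "cx", "cy" (pixels), "world_to_cam" (4x4, takes a point from world to camera coordinates). Camera axes: x right, y down, z forward; pixel columns grow to the right and rows downward; lengths in m; the calibration is good to about 2 mm. The wrist camera is an equidistant fisheye: a pixel r from the principal point sees the ray r / f radians off the axis. A picture is of the moment at which its call begins: read the wrist's pose just before it. calibration takes no time and is no camera call; for the wrist camera it gives the pose at the moment of the call.
- robot.hand_in(): hands the job in; it is judged then, once.
The state is a dict: "time": time; "qpos": joint angles; "qvel": joint speeds; "joint_efforts": joint torques, N m; "tool_pos": TCP position; "tool_rot": TCP orientation; "contact_force": force on the tool from outside, world axes, zero at the start; "torque": the same for the moment, N m; "opening": finger opening in m; "grip_force": force on a finger pad.
Only numpy, scipy, OpenCV 4.12 (cv2) and the standard library are available. Lean on these libraries where they do the work, as an engineer would, in place of code of your own. Each camera call takes 0.05 s, during which the arm holds its last target. There are 200 camera calls.

### The job

Open the parcel hatch and prop it: raise the sash by its brass handle bar until it is well clear above the steel stay, let go (it stays where it is left), and swing the stay out by its red knob, past its click, until it is fully home against its stop, in front of the sash. Then take the bar again and lower the sash until the bar rests on the stay. Leave the other things on the desk where they are.

Things in the scene. Friction and masses are not known exactly. Their poses are not given: they have to be found in the camera images.
- frame: pale blue hatch frame on a dark wooden sill, fixed. Origin on the desk under the middle of the sash; x points back through the hatch, y left along it, z up; offsets below are in this frame. Side posts: front faces at x = -6 mm, outer faces at y = +-175 mm, 435 mm high. Sill: 30 mm high, x -110 to +90, y +-200 mm
- cheeks (a point): midway between the tops of two fixed dark blue cheeks that flank the lowered bar: x = -77, y = +70, z = 110 mm. Each is 46 mm long in x and 14 mm thick in y, inner faces 37 mm either side of this point. So the lowered bar can be pinched only across its thickness (along x)
- bar (a point): centre of the sash's brass handle bar, along the frame's y: 58 mm long, 16 x 16 mm in section, at x = -75, y = +70 mm, 75 mm above the desk when the sash is fully down. Two stems (6 mm wide in y, 10 mm high), 24.5 mm either side of its centre, run back to the sash, whose front face is at x = +2 mm. Axes as the frame's
- sash (a joint): height of the glazed blue sash above fully down, m, 0 to 0.18. Friction of about 8 N holds it where it is left; with its weight (about 5 N) raising takes some 13 N, lowering some 3 N. The bar rests on the swung-out stay at 0.103
- hub (a point): the stay's upright hinge axis, at the height of the stay's upper face (170 mm above the desk): x = -30, y = +155 mm, fixed to the left post
- elbow (a point): corner of the stay, at its upper face. The stay is a level L of flat steel, 18 mm wide, 14 mm thick: 85 mm from hub to elbow, then at a right angle 135 mm to the knob. Fully out, hub to elbow runs along -y and elbow to knob along -x, right beneath the middle of the bar: fingertips then cannot go below the bar's middle, but can straddle it end to end
- knob (a point): mid-height of the red round upright knob on the stay's free end: 18 mm across, 45 mm tall, its foot at 170 mm and its top at 215 mm above the desk, 160 mm from the hinge axis. Fully out it stands 90 mm in front of the bar, at the same y
- stay (a joint): angle of the stay, rad: 0 folded away to the left, growing counter-clockwise seen from above, about point hub, to 1.9 at its stop. A sprung catch resists from about 1.4 to 1.65 (about 1 N at the knob), then clicks and holds it at the stop. It cannot pass beneath the bar unless the sash is above 0.103
- stamp: rubber stamp standing upright, turned wooden handle, 40 mm across, 78 mm tall; origin at the centre of its underside
- inkpad: flat red ink pad tin, 70 x 110 x 20 mm; origin at the centre of its underside
- tape: yellow roll of tape lying flat on the right part of the sill, 70 mm across, 22 mm high; origin at the centre of its underside
- mug: white mug, 80 mm across, 95 mm tall; origin at the centre of its underside
- stapler: black and blue stapler, 130 x 36 mm, 49 mm tall; origin at the centre of its underside
- glue: white glue bottle with an orange cap, 40 mm across, 110 mm tall; origin at the centre of its underside

How it is judged:
On the way, in this order (a step that is already met when the one before it is completed fails the run):
1. the sash is raised clear above the height of the stay (sash joint above 0.115 m) (value of joint sash above 0.115 m), for 0.2 s.
2. the stay is swung out home against its stop (within 0.08 rad), with the sash still raised (value of joint stay above 1.82 rad and value of joint sash above 0.109 m), for 0.2 s.
At the end, for the whole second after the job is handed in: The stay is fully out (within 0.08 rad of its stop at 1.9) and the sash is at rest, lowered on to it (joint 0.103, within 4 mm below and 5 mm above) (value of joint stay above 1.82 rad and value of joint sash between 0.099 and 0.108 m and velocity of joint sash between -0.01 and 0.01 m/s); the robot touches nothing.
It fails at once if any of the other things on the desk is moved by more than 40 mm (distance of any of stamp, inkpad, tape, mug, stapler, glue from where it was at the start of the episode above 0.04 m).
It also fails if it takes over 67 s, if anything falls off the work surface, if the arm or the gripper's body presses on something with over 40 N, if the wrist force passes 120 N, or if a joint passes its speed limit or range.

## Working session

There is one attempt and no reset: what is moved stays moved. The work goes in short steps, Python scripts to look and compute and a shell command to move; the robot and the scene stay as the last step left them, time stands still between calls to the robot, and variables do not carry over. Pictures are saved under pics/ and viewed, at most 10 in all, crops included, and the job is handed in when it is done.

```bash
mkdir -p pics; cat > h.py <<'E'
from cell import robot, eyes
import numpy as np, cv2
def snap(n,f):
    c=eyes.calibration(n); p,d=eyes.read_camera(n); cv2.imwrite('pics/'+f+'.png',p); np.savez('pics/'+f+'.npz',p=p,d=d,**c); return p,d,c
def P(f,u,v,z=None):
    a=np.load('pics/'+f+'.npz'); T=np.linalg.inv(a['world_to_cam'])
    r=np.array([(u-a['cx'])/a['fx'],(v-a['cy'])/a['fy'],1.])
    if z is None:
        w=a['d'][int(v)-1:int(v)+2,int(u)-1:int(u)+2]; k=np.median(w[w>0])
    else: k=(z-T[2,3])/(T[:3,:3]@r)[2]
    return T[:3,:3]@(r*k)+T[:3,3]
E
python3 - <<'E'
from h import *
for n in('scene','top'): snap(n,n+'1')
s=robot.observe(); print(s)
E
```

```text
{'time': 0.1, 'qpos': array([ 1.13102517e+00,  3.42638541e-01,  1.52495697e+00,  9.87217273e-06,
        1.27542552e+00, -1.45979984e-01]), 'qvel': array([-0.00213083, -0.00219086, -0.00264601, -0.00051409,  0.00023478,
       -0.00050351]), 'joint_efforts': array([ 5.92791930e-04, -4.32004058e+01, -2.44694352e+01,  7.18832575e-02,
        5.25955518e-02, -6.79345749e-05]), 'tool_pos': array([0.15183862, 0.50217908, 0.24010961]), 'tool_rot': array([-3.14018085e+00, -2.17114046e-04,  2.84779844e+00]), 'contact_force': array([-0.04986867,  1.10170336,  0.17072793]), 'torque': array([ 0.00880658, -0.03236853,  0.00306394]), 'grip_force': 0.0, 'opening': 0.09214897855340407}
```

View pics/scene1.png

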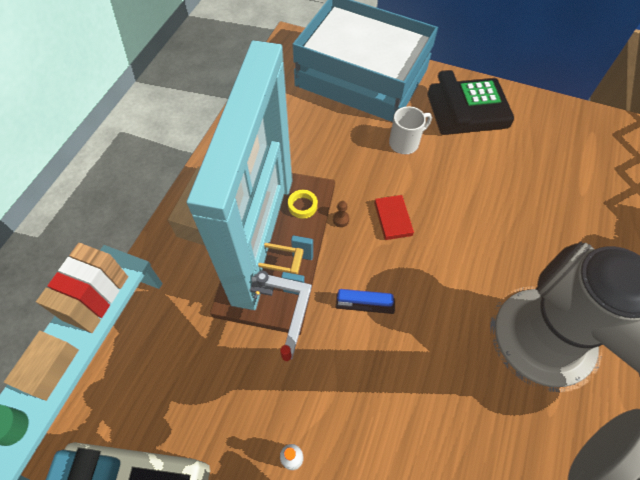

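View pics/top1.png

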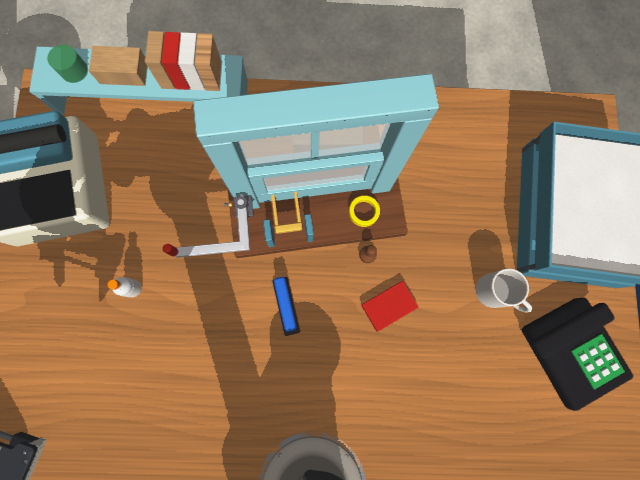

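The scene view shows the hatch ahead of the robot, with the stay folded to the left (knob at 287,352) and the brass bar near (299,260). In the top view the knob is at about (170,250), the elbow at (243,247), the hub at (241,200), and the bar at (288,228) between the cheeks.

```bash
python3 - <<'E'
from h import *
p=cv2.imread('pics/top1.png'); cv2.imwrite('pics/c.png',cv2.resize(p[180:270,150:350],None,fx=4,fy=4,interpolation=cv2.INTER_CUBIC))
for u,v in[(170,250),(241,200),(243,246),(288,228),(275,230),(299,227)]: print(u,v,P('top1',u,v).round(4))
# sill points plane z=.03
for u,v in[(407,234),(236,258)]: print(u,v,P('top1',u,v,.03).round(4))
E
```

```text
170 250 [0.4702 0.276  0.2138]
241 200 [0.5802 0.1592 0.1768]
243 246 [0.4897 0.1506 0.1706]
288 228 [0.5442 0.0691 0.0991]
275 230 [0.5393 0.0966 0.0974]
299 227 [0.5473 0.0458 0.0988]
407 234 [ 0.555  -0.2009  0.03  ]
236 258 [0.4861 0.1868 0.03  ]
```

View pics/c.png

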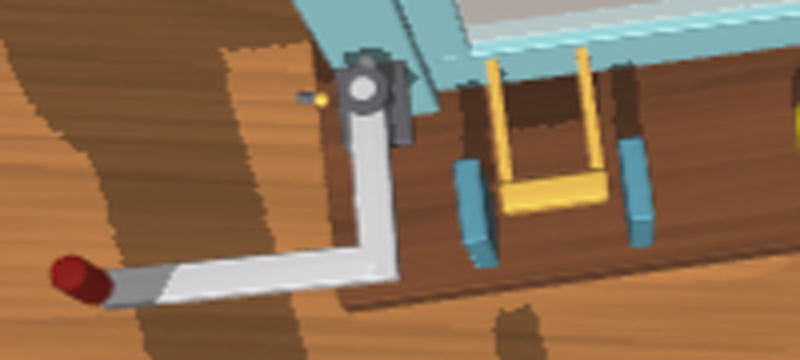

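```bash
python3 - <<'E'
from h import *
from scipy.optimize import least_squares
c=lambda u,v:(150+u/4,180+v/4)
obs=[(c(345,304),.03,(-.11,.2)),((407,234),.03,(-.11,-.2)),(c(505,213),.0985,(-.083,.099)),(c(608,198),.0985,(-.083,.041)),(c(605,172),.0985,(-.067,.041)),(c(500,187),.0985,(-.067,.099)),(c(363,88),.177,(-.03,.155))]
W=np.array([P('top1',*o[0],z=o[1])[:2] for o in obs]);L=np.array([o[2] for o in obs])
def T(x,l):
    a=x[2];return l@np.array([[np.cos(a),np.sin(a)],[-np.sin(a),np.cos(a)]])+x[:2]
r=least_squares(lambda x:(T(x,L)-W).ravel(),[.63,0,.17],loss='soft_l1',f_scale=.002)
print(r.x,(T(r.x,L)-W).round(4))
for n,l in dict(bar=(-.075,.07),hub=(-.03,.155),knobout=(-.165,.07),stopelbow=(-.03,.07)).items(): print(n,T(r.x,np.array(l)).round(4))
for u,v in[(168,248),(171,250)]: print(P('top1',u,v,.215))
for n,u,v in[('stapler',286,305),('glue',114,285),('stamp',368,250),('mug',505,287),('tape',364,200),('sash',330,165),('lintel',320,105),('lintelfront',330,120)]: print(n,P('top1',u,v).round(3))
E
```

```text
[0.63040189 0.01118167 0.16544893] [[-0.0017  0.0038]
 [-0.0002 -0.0033]
 [ 0.0002  0.0016]
 [-0.0004 -0.0013]
 [ 0.0013 -0.0008]
 [ 0.0019  0.0009]
 [-0.0008 -0.0003]]
bar [0.5449 0.0679]
hub [0.5753 0.1591]
knobout [0.4561 0.0531]
stopelbow [0.5893 0.0753]
[0.47359487 0.27955913 0.215     ]
[0.47008172 0.27379406 0.215     ]
stapler [0.384 0.069 0.049]
glue [0.411 0.415 0.11 ]
stamp [ 0.507 -0.106  0.073]
mug [ 0.442 -0.434  0.006]
tape [ 0.628 -0.099  0.044]
sash [ 0.641 -0.012  0.225]
lintel [0.652 0.012 0.435]
lintelfront [ 0.631 -0.003  0.433]
```

```bash
python3 -m handwheel '[0,0,25,0,0.7, 0,0,30,0,0.7, 0,0,30,0,0.7, 20,-40,0,-0.14,0.7, 20,-40,0,-0.14,0.7, 20,-40,0,-0.14,0.7, 20,-40,0,-0.14,0.7, 20,-40,0,-0.14,0.7]'
```

```text
time: 0.9
tool_pos: [0.2522, 0.3008, 0.3255]
tool_rot: [-3.141, 0.0, 2.143]
contact_force: [2.0, -0.3, 0.7]
opening: 0.0644
grip_force: 0.0
```

```bash
python3 -m handwheel '[30,-40,0,-0.14,0.6, 30,-40,0,-0.14,0.6, 30,-40,0,-0.1,0.6, 30,-40,0,0,0.6, 20,-30,0,0,0.6, 20,-30,0,0,0.6, 0,0,0,0,0.6, 0,0,0,0,0.6]'; python3 - <<'E'
from h import *
p,d,c=snap('scene','scene2');q,d,c=snap('top','top2')
cv2.imwrite('pics/s2.png',np.vstack([cv2.resize(p[60:360,150:550],(800,600))[:, :][:300+0] if 0 else cv2.resize(p[80:360,180:560],(570,420)),])) 
cv2.imwrite('pics/s2.png',np.hstack([cv2.resize(p[100:380,200:466],(399,420)),cv2.resize(q[120:400,150:416],(399,420))]))
E
```

```text
time: 1.7
tool_pos: [0.4119, 0.0821, 0.3252]
tool_rot: [-3.14, -0.001, 1.766]
contact_force: [-0.6, 0.2, -0.0]
opening: 0.055
grip_force: 0.0
```

View pics/s2.png

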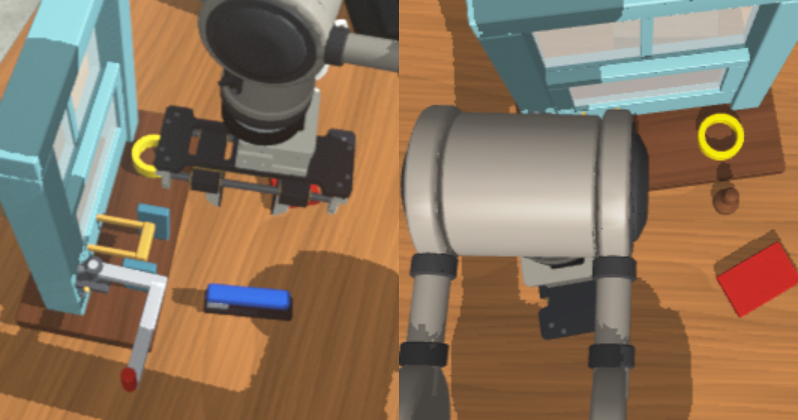

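The right half shows the arm over the desk in the top view. The left half shows a wide black gripper bracket running along the closing axis, about 190 mm long. Pinching along x would put it into the sash, so I'm checking clearances.

```bash
python3 - <<'E'
from h import *
def cloud(f):
    a=np.load('pics/'+f+'.npz');d=a['d'];v,u=np.nonzero(d>0);k=d[v,u]
    c=np.stack([(u-a['cx'])/a['fx']*k,(v-a['cy'])/a['fy']*k,k,np.ones_like(k)])
    w=(np.linalg.inv(a['world_to_cam'])@c)[:3].T
    t=.1654;R=np.array([[np.cos(t),np.sin(t)],[-np.sin(t),np.cos(t)]])
    w[:,:2]=(w[:,:2]-[.6304,.0112])@R.T
    return w,u,v
for f in('scene1','top1'):
    w,u,v=cloud(f);print(f)
    m=(w[:,0]>-.13)&(w[:,0]<-.008)&(w[:,1]>.09)&(w[:,1]<.2)&(w[:,2]>.12)
    for y in np.arange(.09,.2,.01):
        s=w[m&(w[:,1]>=y)&(w[:,1]<y+.01)]
        if len(s):print('y%.2f'%y,len(s),s.min(0).round(3),s.max(0).round(3))
    for z in np.arange(.1,.44,.03):
        s=w[(w[:,2]>=z)&(w[:,2]<z+.03)&(abs(w[:,1])<.13)&(w[:,0]>-.06)&(w[:,0]<.06)]
        if len(s):print('z%.2f'%z,len(s),'xq',np.quantile(s[:,0],[.02,.2,.5,.9]).round(3))
    s=w[(abs(w[:,1]-.07)<.035)&(w[:,0]>-.09)&(w[:,0]<-.01)&(w[:,2]>.06)]
    print('barstem z',np.quantile(s[:,2],[.05,.25,.5,.75,.95]).round(4))
# arm
w,u,v=cloud('top2');t=np.array([.4119,.0821])-[.6304,.0112];c,s_=np.cos(.1654),np.sin(.1654);tf=[c*t[0]+s_*t[1],-s_*t[0]+c*t[1]]
print('tcp frame',tf)
for z in np.arange(.33,.75,.03):
    s=w[(w[:,2]>=z)&(w[:,2]<z+.03)&(w[:,0]<.0-.02)&(abs(w[:,1]-tf[1])<.2)]
    if len(s):print('arm z%.2f'%(z-.3252),len(s),'maxdx',(s[:,0].max()-tf[0]).round(3),'y',(s[:,1].min()-tf[1]).round(3),(s[:,1].max()-tf[1]).round(3))
w,u,v=cloud('scene2')
print('scene')
for z in np.arange(.33,.75,.03):
    s=w[(w[:,2]>=z)&(w[:,2]<z+.03)&(w[:,0]<.0-.02)&(abs(w[:,1]-tf[1])<.2)]
    if len(s):print('arm z%.2f'%(z-.3252),len(s),'maxdx',(s[:,0].max()-tf[0]).round(3),'y',(s[:,1].min()-tf[1]).round(3),(s[:,1].max()-tf[1]).round(3))
E
```

```text
scene1
y0.14 49 [-0.119  0.144  0.167] [-0.018  0.15   0.18 ]
y0.15 305 [-0.122  0.15   0.13 ] [-0.008  0.16   0.181]
y0.16 402 [-0.122  0.16   0.131] [-0.008  0.17   0.18 ]
y0.17 114 [-0.121  0.17   0.132] [-0.008  0.18   0.173]
y0.18 64 [-0.121  0.18   0.149] [-0.019  0.19   0.172]
y0.19 60 [-0.121  0.19   0.149] [-0.019  0.2    0.172]
z0.10 636 xq [-0.058  0.005  0.009  0.012]
z0.13 379 xq [0.001 0.007 0.011 0.012]
z0.16 326 xq [0.001 0.006 0.011 0.012]
z0.19 667 xq [0.002 0.005 0.03  0.035]
z0.22 1427 xq [0.004 0.008 0.016 0.035]
z0.25 541 xq [0.001 0.029 0.035 0.036]
z0.28 322 xq [0.001 0.014 0.031 0.035]
z0.31 116 xq [-0.002  0.003  0.011  0.022]
z0.34 81 xq [-0.002  0.001  0.005  0.013]
z0.37 30 xq [-0.003 -0.001  0.001  0.004]
z0.40 717 xq [-0.004 -0.004 -0.003 -0.003]
z0.43 4415 xq [-0.003  0.006  0.023  0.046]
barstem z [0.0877 0.0935 0.0962 0.0984 0.1006]
top1
y0.13 30 [-0.048  0.138  0.13 ] [-0.008  0.14   0.142]
y0.14 182 [-0.121  0.14   0.132] [-0.008  0.15   0.178]
y0.15 280 [-0.123  0.15   0.154] [-0.008  0.16   0.179]
y0.16 192 [-0.123  0.16   0.138] [-0.019  0.17   
[... 1075 characters left out ...]
016
arm z0.27 334 maxdx 0.051 y -0.059 0.064
arm z0.30 9107 maxdx 0.052 y -0.071 0.078
arm z0.33 18063 maxdx 0.043 y -0.065 0.085
arm z0.36 6693 maxdx -0.116 y -0.037 0.08
scene
arm z0.00 475 maxdx 0.044 y -0.01 0.2
arm z0.03 593 maxdx 0.085 y -0.023 0.2
arm z0.06 3870 maxdx 0.096 y -0.04 0.2
arm z0.09 1861 maxdx 0.096 y -0.038 0.2
arm z0.12 965 maxdx 0.036 y -0.037 0.195
arm z0.15 654 maxdx 0.04 y 0.004 0.04
arm z0.18 948 maxdx 0.04 y -0.006 0.04
arm z0.21 582 maxdx 0.038 y 0.006 0.039
arm z0.24 228 maxdx 0.042 y 0.052 0.064
arm z0.27 2418 maxdx 0.055 y -0.05 0.086
arm z0.30 10174 maxdx 0.054 y -0.061 0.088
arm z0.33 12840 maxdx 0.043 y -0.061 0.088
arm z0.36 6280 maxdx -0.12 y -0.036 0.083
```

Pinching along x puts the body into the sash. So I'll hook one open finger behind the bar, between the stems. That places the TCP about 108 mm in front of the sash plane, so the body clears. Then I'll pull gently and lift by friction.

```bash
python3 -m handwheel '[35,-7,0,-0.03,1, 35,-7,0,0,1, 30,-6,-10,0,1, 0,0,-45,0,1, 0,0,-45,0,1, 0,0,-30,0,1, 0,0,0,0,1, 0,0,0,0,1]' 40; python3 - <<'E'
from h import *
p,d,c=snap('wrist','w3'); q,_,_=snap('scene','s3')
cv2.imwrite('pics/v3.png',np.hstack([cv2.resize(p,(400,300)),cv2.resize(q[150:350,180:447],(400,300))]))
E
```

```text
time: 2.6
tool_pos: [0.5121, 0.0636, 0.1967]
tool_rot: [3.141, -0.0, 1.739]
contact_force: [0.5, 0.1, -0.3]
opening: 0.0917
grip_force: 0.0
```

View pics/v3.png

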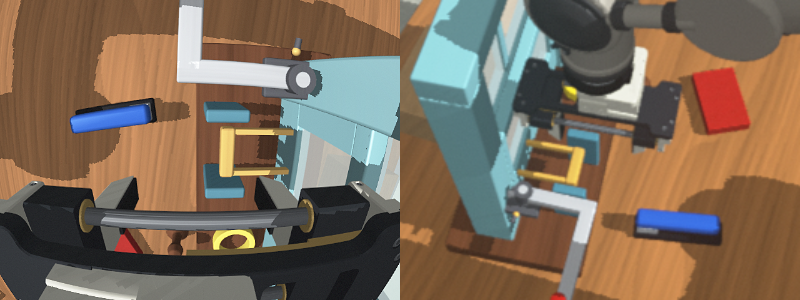

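The wrist view (left half) shows the bar at (228,152) between the cheeks with clear space behind it. The scene view shows the bracket just in front of the sash. Descending.

```bash
python3 -m handwheel '[0,-1,-40,0,1, 0,0,-35,0,1, 0,0,-20,0,1, 0,0,-13,0,1, 0,0,0,0,1, 0,0,0,0,1]'
```

```text
time: 3.3
tool_pos: [0.5132, 0.0616, 0.0893]
tool_rot: [3.139, 0.001, 1.738]
contact_force: [0.5, -0.4, 1.3]
opening: 0.0919
grip_force: 0.0
```

Now pull along -x of the frame (world -0.986, -0.165).

```bash
python3 -m handwheel '[-4,-0.7,0,0,1, -3,-0.5,0,0,1, -3,-0.5,0,0,1, 0,0,0,0,1]'
```

```text
time: 3.7
tool_pos: [0.5093, 0.0607, 0.0903]
tool_rot: [3.123, 0.001, 1.737]
contact_force: [21.3, 7.3, -12.8]
opening: 0.0917
grip_force: 11.4
```

```bash
python3 -m handwheel '[-4,-0.7,2,0,1, -3,-0.5,4,0,1, 0,0,6,0,1, 0,0,8,0,1, 0,0,0,0,1]'
```

```text
time: 4.2
tool_pos: [0.5092, 0.0606, 0.1138]
tool_rot: [3.106, 0.003, 1.737]
contact_force: [35.6, 13.7, -1.6]
opening: 0.0917
grip_force: 18.7
```

```bash
python3 -m handwheel '[0,0,10,0,1, 0,0,15,0,1, 0,0,15,0,1, 0,0,0,0,1]'; python3 - <<'E'
from h import *
p,d,c=snap('wrist','w4'); q,_,_=snap('scene','s4')
cv2.imwrite('pics/v4.png',np.hstack([cv2.resize(p,(400,300)),cv2.resize(q[150:350,180:447],(400,300))]))
E
```

```text
time: 4.6
tool_pos: [0.5092, 0.0606, 0.155]
tool_rot: [3.105, 0.003, 1.737]
contact_force: [35.9, 13.0, 2.7]
opening: 0.0916
grip_force: 18.9
```

View pics/v4.png

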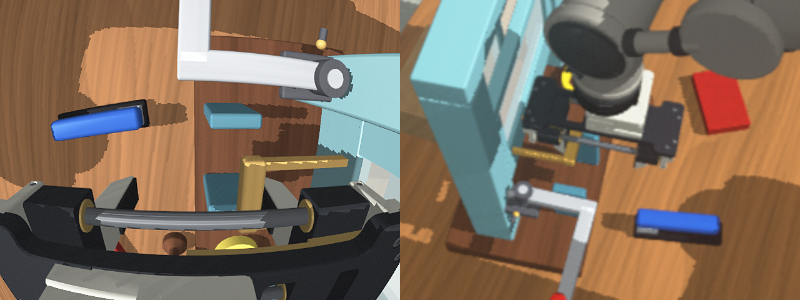

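The bar has risen with the finger (now at about (252,190) in the wrist view, above the cheeks). Continuing to lift.

```bash
python3 -m handwheel '[0,0,15,0,1, 0,0,15,0,1, 0,0,15,0,1, 0,0,15,0,1, 0,0,8,0,1, 0,0,0,0,1]'; python3 - <<'E'
from h import *
snap('top','t5'); snap('scene','s5'); p,d,c=snap('wrist','w5')
for f in('s5','t5'):
    a=np.load('pics/'+f+'.npz');d=a['d'];v,u=np.nonzero(d>0);k=d[v,u]
    w=(np.linalg.inv(a['world_to_cam'])@np.stack([(u-a['cx'])/a['fx']*k,(v-a['cy'])/a['fy']*k,k,np.ones_like(k)]))[:3].T
    bgr=a['p'][v,u].astype(int); y=(bgr[:,2]>150)&(bgr[:,1]>100)&(bgr[:,0]<.55*bgr[:,2])&(bgr[:,2]>bgr[:,1])
    m=y&(np.abs(w[:,1]-.068)<.05)&(w[:,0]>.5)&(w[:,2]>.12)
    print(f,m.sum(),w[m].mean(0).round(3),np.quantile(w[m][:,2],[.05,.5,.95]).round(3))
E
```

```text
time: 5.3
tool_pos: [0.5092, 0.0607, 0.2227]
tool_rot: [3.103, 0.002, 1.738]
contact_force: [42.6, 12.2, 0.2]
opening: 0.092
grip_force: 21.9
s5 246 [0.561 0.089 0.239] [0.227 0.232 0.236]<stdin>:8: RuntimeWarning: Mean of empty slice.
  ret = um.true_divide(
Traceback (most recent call last):
IndexError: index -1 is out of bounds for axis 0 with size 0
```

```bash
python3 -m handwheel '[8,1.3,0,0,1, 8,1.3,0,0,1, 0,0,0,0,1, 0,0,30,0,1, 0,0,40,0,1, -40,20,10,0,0.6, 0,40,0,0,0.6, 0,40,0,0,0.6]'; python3 - <<'E'
from h import *
for f in('scene1','top1'):
    a=np.load('pics/'+f+'.npz');d=a['d'];v,u=np.nonzero(d>0);k=d[v,u]
    w=(np.linalg.inv(a['world_to_cam'])@np.stack([(u-a['cx'])/a['fx']*k,(v-a['cy'])/a['fy']*k,k,np.ones_like(k)]))[:3].T
    b=a['p'][v,u].astype(int); m=(b[:,2]>70)&(b[:,1]<50)&(b[:,0]<50)&(w[:,1]>.2)&(w[:,1]<.35)&(w[:,2]>.16)&(w[:,0]<.6)
    q=w[m];print(f,m.sum(),q.min(0).round(4),q.max(0).round(4),q[q[:,2]>.21].mean(0).round(4))
E
```

```text
time: 6.25
tool_pos: [0.4695, 0.1615, 0.2967]
tool_rot: [3.141, 0.0, 1.736]
contact_force: [1.1, 0.1, 0.2]
opening: 0.0726
grip_force: 0.0
scene1 122 [0.4652 0.2763 0.1717] [0.4804 0.2913 0.2169] [0.4732 0.2839 0.2143]
top1 123 [0.4653 0.2729 0.1779] [0.4815 0.289  0.2178] [0.4738 0.2811 0.214 ]
```

```bash
python3 -m handwheel '[1,40,0,0.14,0.6, 1,40,0,0.14,0.6, 1.5,40.5,0,0.14,0.6, 0,0,-20,0.11,0.6, 0,0,-35,0,0.6, 0,0,-30,0,0.6, 0,0,-18,0,0.6, 0,0,0,0,0.6]' 20; python3 - <<'E'
from h import *
snap('wrist','w6')
E
```

```text
time: 7.05
tool_pos: [0.4723, 0.2807, 0.1901]
tool_rot: [-3.135, -0.002, 2.268]
contact_force: [0.4, -0.0, -0.3]
opening: 0.055
grip_force: 0.0
```

View pics/w6.png

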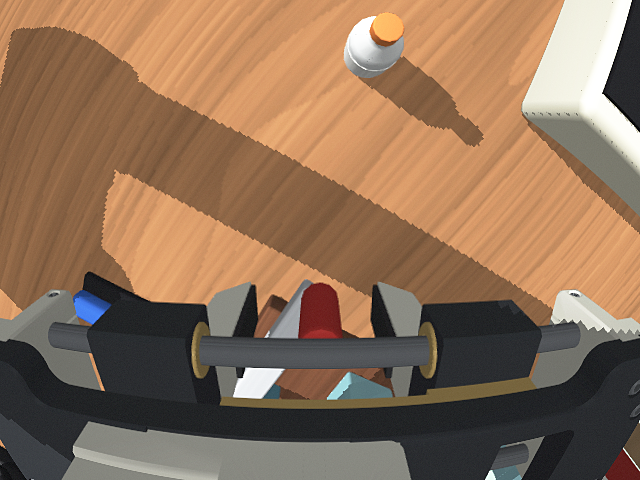

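The red knob at (320,310) stands centred between the pads. Grip it, and compute the arc.

```bash
python3 -m handwheel '[0,0,0,0,0.1, 0,0,0,0,0.1, 0,0,0,0,0.1, 0,0,0,0,0.1]' 20; python3 - <<'E'
from h import *
s=robot.observe();print(s['qpos'].round(2))
h=np.array([.5753,.1591]);k=s['tool_pos'][:2]-h;a0=np.arctan2(k[1],k[0]);r=np.hypot(*k);print(r,a0)
A=np.deg2rad(221.7)+.03
t=np.linspace(a0,A,14);p=.16*np.stack([np.cos(t),np.sin(t)],1)
print((np.diff(p,axis=0)*1000).round(1).tolist(),np.diff(t)[0], h+p[-1])
E
```

```text
time: 7.5
tool_pos: [0.4747, 0.2818, 0.1935]
tool_rot: [3.14, 0.0, 2.268]
contact_force: [-0.5, -0.1, -0.3]
opening: 0.0274
grip_force: 0.0
[ 0.4   0.43  1.52  0.    1.19 -0.3 ]
0.158640371729763 2.257319359018857
[[-14.8, -13.8], [-12.9, -15.5], [-10.9, -17.0], [-8.6, -18.3], [-6.3, -19.2], [-3.8, -19.8], [-1.3, -20.2], [1.3, -20.2], [3.8, -19.8], [6.3, -19.2], [8.6, -18.3], [10.9, -17.0], [12.9, -15.5]] 0.12631350712712086 [0.45908427 0.04912771]
```

```bash
python3 -m handwheel '[0,0,0,0,0.1, 0,0,0,0,0.1, 0,0,0,0,0.1, -14.5,-14,0,0.126,0.1, -13,-15.5,0,0.126,0.1, -11,-17,0,0.126,0.1, 0,0,0,0,0.1]' 20
```

```text
time: 8.2
tool_pos: [0.4359, 0.2336, 0.1931]
tool_rot: [3.142, 0.002, 2.649]
contact_force: [3.0, -1.6, -2.8]
opening: 0.0176
grip_force: 20.0
```

```bash
python3 -m handwheel '[-8.6,-18.3,0,0.126,0.1, -6.3,-19.2,0,0.126,0.1, -3.8,-19.8,0,0.126,0.1, -1.3,-20.2,0,0.126,0.1, 0,0,0,0,0.1]' 20; python3 -m handwheel '[1.3,-20.2,0,0.126,0.1, 3.8,-19.8,0,0.126,0.1, 6.3,-19.2,0,0.126,0.1, 0,0,0,0,0.1]' 20
```

```text
time: 8.7
tool_pos: [0.4181, 0.1563, 0.1931]
tool_rot: [3.141, 0.005, -3.132]
contact_force: [7.4, 1.5, -4.4]
opening: 0.0174
grip_force: 20.0
time: 9.1
tool_pos: [0.4309, 0.0978, 0.1931]
tool_rot: [-3.141, 0.007, -2.754]
contact_force: [10.2, 6.8, -5.7]
opening: 0.0175
grip_force: 20.0
```

```bash
python3 -m handwheel '[10,-17.5,0,0.126,0.1, 12,-16,0,0.126,0.1, 14,-14.5,0,0.126,0.1, 0,0,0,0,0.1, 0,0,0,0,0.1]' 20; python3 - <<'E'
from h import *
s=robot.observe();k=s['tool_pos'][:2]-[.5753,.1591];print(np.hypot(*k),np.rad2deg(np.arctan2(k[1],k[0]))%360)
E
```

```text
time: 9.6
tool_pos: [0.459, 0.0546, 0.1926]
tool_rot: [3.128, -0.002, -2.379]
contact_force: [-17.1, 18.1, 14.6]
opening: 0.0175
grip_force: 20.0
0.15634664675922247 221.9212223918245
```

At the stop. Release, rise, and check.

```bash
python3 -m handwheel '[-3,3.5,0,0,0.5, 0,0,0,0,0.5, 0,0,0,0,0.5, 0,0,0,0,0.5, 0,0,30,0,0.5, 0,0,40,0,0.5, -10,0,35,0,0.5, -40,0,0,0,0.5]'; python3 - <<'E'
from h import *
q,_,_=snap('scene','s7'); t,_,_=snap('top','t7')
cv2.imwrite('pics/v7.png',np.hstack([cv2.resize(q[150:350,180:447],(400,300)),cv2.resize(t[150:350,150:417],(400,300))]))
E
```

```text
time: 10.4
tool_pos: [0.4144, 0.0533, 0.3019]
tool_rot: [-3.134, 0.007, -2.378]
contact_force: [0.0, 0.7, -0.5]
opening: 0.0465
grip_force: 0.0
```

View pics/v7.png

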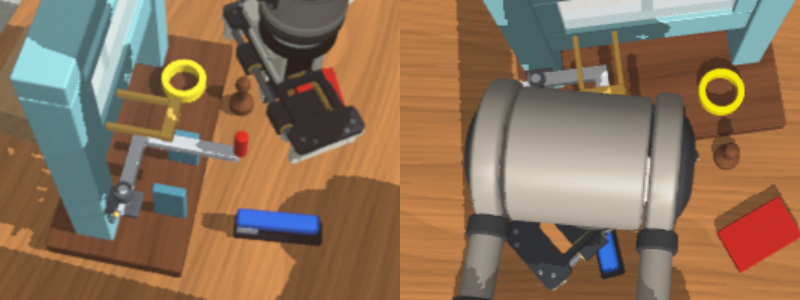

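The stay points forward under the raised bar, with the knob standing free. Now I'll straddle the bar end to end.

```bash
python3 -m handwheel '[0,0,0,-0.149,1, 20,3,0,-0.149,1, 35,4,0,-0.149,1, 35,4,0,-0.149,1, 40,3.5,0,0,1, 0,0,0,0,1, 0,0,0,0,1]' 15; python3 - <<'E'
from h import *
print(robot.observe()['qpos'].round(2))
q,_,_=snap('scene','s8'); t,_,_=snap('wrist','w8')
cv2.imwrite('pics/v8.png',np.hstack([cv2.resize(q[150:350,180:447],(400,300)),cv2.resize(t,(400,300))]))
E
```

```text
time: 11.2
tool_pos: [0.5408, 0.0683, 0.2963]
tool_rot: [3.141, -0.003, -2.974]
contact_force: [-0.0, 0.4, -0.3]
opening: 0.0912
grip_force: 0.0
[-0.02  0.34  1.37 -0.    1.43 -1.75]
```

View pics/v8.png

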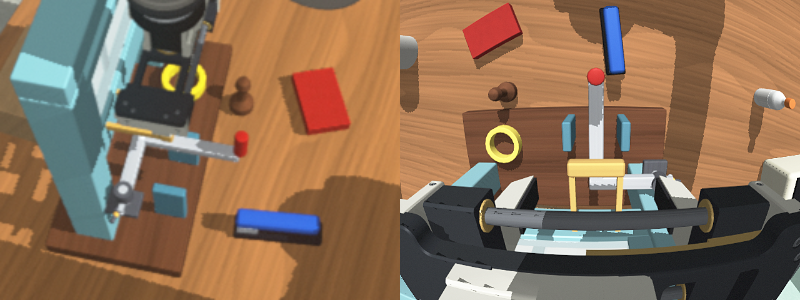

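In the wrist view the bar at (596,165) is centred between the open fingers, with the stay beneath it. Descending.

```bash
python3 -m handwheel '[3,0,-25,0,1, 0,0,-25,0,1, 0,0,-12,0,1, 0,0,0,0,1]' 15; python3 -m handwheel '[0,0,0,0,0.5, 0,0,0,0,0.5, 0,0,0,0,0.5, 0,0,0,0,0.5, 0,0,0,0,0.5]' 15
```

```text
time: 11.7
tool_pos: [0.5421, 0.0685, 0.2348]
tool_rot: [3.141, -0.003, -2.973]
contact_force: [0.3, -0.5, -0.3]
opening: 0.092
grip_force: 0.0
time: 12.2
tool_pos: [0.5436, 0.0687, 0.2361]
tool_rot: [3.141, 0.001, -2.973]
contact_force: [-0.1, 0.0, 2.2]
opening: 0.0579
grip_force: 15.0
```

```bash
python3 -m handwheel '[0,0,-10,0,0.5, 0,0,-12,0,0.5, 0,0,-10,0,0.5, 0,0,-5,0,0.5, 0,0,0,0,0.5]' 15;  python3 -m handwheel '[0,0,-3,0,0.5, 0,0,0,0,0.5]' 15; python3 -m handwheel '[0,0,-3,0,0.5, 0,0,0,0,0.5]' 15; python3 -m handwheel '[0,0,-2,0,0.5, 0,0,0,0,0.5]' 15
```

```text
time: 12.7
tool_pos: [0.5435, 0.0686, 0.1971]
tool_rot: [3.141, -0.001, -2.973]
contact_force: [5.8, 0.7, -11.0]
opening: 0.0578
grip_force: 15.0
time: 12.9
tool_pos: [0.5435, 0.0686, 0.1954]
tool_rot: [3.141, -0.0, -2.973]
contact_force: [3.2, 1.6, -5.4]
opening: 0.0577
grip_force: 15.0
time: 13.1
tool_pos: [0.5435, 0.0686, 0.1928]
tool_rot: [3.141, 0.001, -2.973]
contact_force: [2.4, 1.0, -1.4]
opening: 0.0574
grip_force: 15.0
time: 13.3
tool_pos: [0.5435, 0.0686, 0.1909]
tool_rot: [3.141, 0.001, -2.973]
contact_force: [2.0, 2.7, 1.9]
opening: 0.0576
grip_force: 15.0
```

```bash
for i in 1 2 3; do python3 -m handwheel '[0,0,-1.5,0,0.5, 0,0,0,0,0.5]' 15 | grep -E 'pos|contact'; done; python3 - <<'E'
from h import *
def z(f,zm):
    a=np.load('pics/'+f+'.npz');d=a['d'];v,u=np.nonzero(d>0);k=d[v,u]
    w=(np.linalg.inv(a['world_to_cam'])@np.stack([(u-a['cx'])/a['fx']*k,(v-a['cy'])/a['fy']*k,k,np.ones_like(k)]))[:3].T
    b=a['p'][v,u].astype(int); m=(b[:,2]>150)&(b[:,1]>100)&(b[:,0]<.55*b[:,2])&(b[:,2]>b[:,1])&(abs(w[:,1]-.075)<.05)&(w[:,0]>.53)&(w[:,0]<.62)&(w[:,2]>zm)
    print(f,m.sum(),np.quantile(w[m][:,2],[.1,.25,.5,.75,.9]).round(4))
snap('scene','s9');z('scene1',.08);z('s7',.14);z('s9',.14)
E
```

```text
tool_pos: [0.5436, 0.0686, 0.1904]
contact_force: [-1.4, 2.4, 8.3]
tool_pos: [0.5437, 0.0686, 0.19]
contact_force: [-4.2, 2.2, 15.8]
tool_pos: [0.544, 0.0687, 0.189]
contact_force: [-3.6, 2.8, 18.3]
scene1 402 [0.0929 0.0946 0.0965 0.0986 0.0999]
s7 357 [0.2273 0.2286 0.23   0.2317 0.2327]
s9 150 [0.1808 0.1816 0.1832 0.1846 0.1865]
```

The force has risen, so the bar is resting on the stay, and the height of 0.183 at the stem tops fits. Relieve, release, and retreat.

```bash
python3 -m handwheel '[0,0,1.5,0,0.5, 0,0,0,0,1, 0,0,0,0,1, 0,0,0,0,1, 0,0,0,0,1, 0,0,30,0,1, 0,0,40,0,1, -30,0,30,0,1]'; python3 -m handwheel '[-40,0,10,0,1, -40,0,0,0,1, -40,0,0,0,1, 0,0,0,0,1]'; python3 - <<'E'
from h import *
q,_,_=snap('scene','s10'); t,_,_=snap('top','t10')
a=np.load('pics/s10.npz');d=a['d'];v,u=np.nonzero(d>0);k=d[v,u]
w=(np.linalg.inv(a['world_to_cam'])@np.stack([(u-a['cx'])/a['fx']*k,(v-a['cy'])/a['fy']*k,k,np.ones_like(k)]))[:3].T
b=a['p'][v,u].astype(int); m=(b[:,2]>150)&(b[:,1]>100)&(b[:,0]<.55*b[:,2])&(b[:,2]>b[:,1])&(abs(w[:,1]-.075)<.05)&(w[:,0]>.53)&(w[:,0]<.62)&(w[:,2]>.14)
print(np.quantile(w[m][:,2],[.1,.25,.5,.75,.9]).round(4))
m=(b[:,2]>70)&(b[:,1]<50)&(b[:,0]<50)&(w[:,2]>.16)&(w[:,2]<.23)&(abs(w[:,1]-.05)<.05)&(w[:,0]>.42)
print('knob',w[m&(w[:,2]>.21)].mean(0))
cv2.imwrite('pics/v10.png',np.hstack([cv2.resize(q[150:350,180:447],(400,300)),cv2.resize(t[150:350,150:417],(400,300))]))
E
```

```text
time: 14.75
tool_pos: [0.5153, 0.0681, 0.289]
tool_rot: [-3.141, 0.002, -2.974]
contact_force: [0.9, -0.2, 0.9]
opening: 0.0919
grip_force: 0.0
time: 15.15
tool_pos: [0.3892, 0.0687, 0.2978]
tool_rot: [3.141, -0.002, -2.973]
contact_force: [0.4, 0.5, -0.1]
opening: 0.0919
grip_force: 0.0
[0.1809 0.1823 0.1839 0.1854 0.1866]
knob [0.45920248 0.05801446 0.21373811]
```

View pics/v10.png

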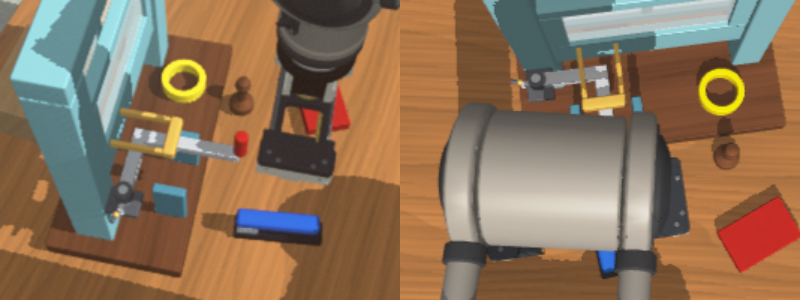

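```bash
python3 -c "
from cell import robot
print(robot.hand_in())"
```

```text
the job is handed in; nothing more can be done
None
```

I handed the job in: the sash is raised and lowered with its bar resting on the stay, which is swung out against its stop. The robot is clear and the things on the desk were left alone. By the last camera check the bar's height and the knob's position match that, but the hand-in gave no verdict. I lifted the sash by hooking one finger behind the bar, not by pinching it, because the gripper body would have hit the sash.

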